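Clamp the jam jar, unscrew its cap and hold it just above

ROBOT

A 7-joint arm with a two-finger parallel gripper is mounted at the origin on the work surface. World frame = base frame: x ahead of the robot, y to its left, z up, the work surface at z = 0. Lengths are in m, angles in rad, forces in N, time in s.
With the tool pointing down it reaches from about 0.425 to 0.875 m from the base axis. Payload 8.4 kg.
Tool frame: the origin (TCP) lies midway between the tips of the shut fingers; the grasp point (between the pads) lies 19 mm behind it; z points along the fingers, y is the line along which they close (so a half turn about z gives the same grasp; the last joint's range is limited). The gripper opens to 85 mm and grips with 20 to 120 N. Pads are 22 mm wide; open, the fingers measure 114 mm over their backs; the gripper's body (76 mm by 85 mm) begins 54 mm behind the grasp point. The pads swing forward as they close: fully open they stand 13 mm farther back than shut.
Start: joints at [-1.358, 0.333, 0.04, 1.465, -0.013, 1.343, -0.059], TCP at [0.199, 0.619, 0.231] pointing down, gripper open.
Joint ranges: [-2.58, 2.58], [-0.38, 2.09], [-1.3, 1.39], [0.25, 2.4], [-1.5, 4.64], [0.08, 2.09], [-2.65, 2.65]. Speed limits (rad/s): [2.22, 2.22, 2.79, 2.79, 3.14, 3.14, 3.14].

INTERFACE

Orientations are given as a unit quaternion [w, x, y, z].
In Python, from station import ctrl, optics gives the robot as it stands. The module is installed in compiled form; this text tells all that it offers.
- The arm moves only by the tool servo_tool, never from a script. Its argument "moves" is a list of rows, each an object of numbers: "wx", "wy", "wz": the turn, a rotation vector about the tool's x, y, z in degrees; "tx", "ty", "tz": the shift along the tool's x, y, z in units of 40 mm (1.0 is 40 mm); "grip": the finger opening in mm, from 0 to 85.4. In form: [{"wx": .., "wy": .., "wz": .., "tx": .., "ty": .., "tz": .., "grip": ..}, ...]. A call has 1 to 20 rows; each row shifts and turns the commanded pose from where the row before left it, along the tool's axes as they then stand; what a row does not reach is not made up. A row lasts 1/12 s, in which the tool goes at most 41.7 mm and 7.16 degrees, less where a joint would pass 70% of its speed; a pose out of reach is approached as far as the arm can. A call is refused whole if a number of a shift passes 1 or a number of a turn 7.16, either way. A call with a gripper value outside its range is refused whole. The fingers move at their own pace and stop on an object; the grip force is fixed at half the most. Time passes only in rows, so rows that do not move let the fingers close. It gives the time, the measured TCP pose, the force, the opening and the grip force at its end, in the units of the state.
- ctrl.sense(): the state, without advancing time (a new reading comes with each control period).
- optics.grab_frame(name): name is "side" or "top"; returns (picture, depth): 480x640x3 uint8, red, green, blue; 480x640 float32, m along the optical axis (not along the pixel's ray), 0 where there is no reading.
- optics.calibration(name): a dict with "fov_y" (degrees; the focal length in pixels is half the picture's height over the tangent of half this angle, whatever the lens; pixels are square), "cx", "cy" (the principal point, pixels), "k1" (the pictures are not rectified: a ray, as slopes to the right and down, at radius r is drawn at 1 + k1 r^2 times it, then the intrinsics apply), "T" (4x4, takes a point from camera to world coordinates). Camera axes: x right, y up, looking along -z (the intrinsics and any distortion apply to the point x, -y, -z); pixel columns grow to the right and rows downward; lengths in m; the calibration is good to about 2 mm. A picture is of the moment at which its call begins. calibration takes no time and is no camera call.
- ctrl.finish_job(): hands the job in; it is judged then, once.
The state is a dict: "t": time; "joints": joint angles; "qvel": joint speeds; "effort": joint torques, N m; "tool_pos": TCP position; "ee_rot": TCP orientation; "ft_force": force on the tool from outside, world axes, zero at the start; "ft_torque": the same for the moment, N m; "width": finger opening in m; "grip_force": force on a finger pad.
Only numpy, scipy, OpenCV 4.12 (cv2) and the standard library are available. Lean on these libraries where they do the work, as an engineer would, in place of code of your own. Each camera call takes 0.05 s, during which the arm holds its last target. There are 200 camera calls.

TASK

Clamp the loose jam jar in the jar clamp by turning the black handwheel clockwise, regrasping as needed, until its white pointer stands at the red mark. Then unscrew the tight yellow cap anticlockwise, regrasping as needed, just until its threads let go, lift it straight up clear of the jar and finish holding it in the gripper, level, about 2 cm above where it sat. Leave the jar clamped and do not disturb the mug, honey jar or plate.

Things in the scene. Friction and masses are not known exactly. Their poses are not given: they have to be found in the camera images.
- clamp: Jar clamp fixed to the worktop: aluminium plate 120 x 300 mm, 12 mm thick. Origin under it at worktop height; plate spans local y -155 to +145; +y runs from handwheel to jar. Fixed rubber V jaw on the jar's +y side, moving jaw on its -y side, both up to 67 mm. Grey housing with a white dial (104 mm, top at 72 mm) carries the wheel; the dial's red mark lies on its local +x side.
- wheel (a joint): Handwheel angle, rad, about the vertical through wheel_axis; grows clockwise seen from above, closing the jaw 4 mm per rad. Starts 0 to 0.5, end stop 3.7; pointer meets the red mark at 3.0. The jaw touches the jar at 1 to 2 rad, then presses it through a spring (about 36 N at 3.0). Stays where left; needs 0.25 N m to turn, 0.4 near the mark.
- wheel_axis (a point): On the wheel's axis, 98 mm above the worktop, near mid-height of its black grip bar (58 x 15 mm, centred on the axis, 82 to 112 mm above the worktop) over a black disc (74 mm across, top at 82 mm). A white stripe marks the bar's pointer end, which points (3.0 - wheel) rad anticlockwise from the clamp's local +x. Axes as the clamp's.
- jar: Loose glass jam jar, red inside, 72 mm diameter body 80 mm high, 400 g, narrow threaded neck up to 103.5 mm. Origin: centre of its underside, 12 mm above the worktop on the clamp plate. Two-start thread. It starts 2 to 4 mm off its clamped place and the clamp pushes it there.
- cap: Loose yellow screw cap, 64 mm across, 20 mm tall, 40 g; green stripe on top along its +x. Origin: centre of its underside, 90 mm above the jar's underside when tight, +x then along the jar's +x. Tight: about 0.5 N m. Anticlockwise it rises 2.4 mm per rad; free to lift from about 1.8 to 2.8 rad, beyond 2.9 the thread catches again. Stays if released part-way.
- seat (a point): Point on the clamp plate (12 mm above the worktop) where the centre of the jar's underside stands when it is clamped.
- mug: Blue mug, 80 mm wide, 92 mm tall, bystander; origin under its centre.
- honey: Closed amber honey jar with a white cap, 60 mm wide, 85 mm tall, bystander; origin under its centre.
- plate: White plate, 150 mm wide, 18 mm tall, bystander; origin under its centre.
- jaw: Moving jaw of the clamp (steel, with two rubber pads that press the jar). Origin: on the jar's axis when clamped, at worktop height, moving along the clamp's y.
There are look-alikes about, which are no part of the job. What is shaped like the jar but green or purple is not meant. Leave any grey look-alike of the cap alone.

How it is judged:
On the way, in this order (a step that is already met when the one before it is completed fails the run):
1. the handwheel's pointer stands at the red mark (3.0 rad, within 0.2) and the jaw presses the jar, the cap still screwed on (value of joint wheel between 2.8 and 3.2 rad and contact force between jaw and jar above 12 N and z of cap in the frame of jar below 0.0925 m), for 0.3 s.
2. the cap is unscrewed and lifted clear of the jar (z of cap in the frame of jar above 0.1 m and contact force between cap and jar below 0.2 N and contact force between cap and the fingers above 2 N), for 0.2 s.
At the end, for the whole second after the job is handed in: The gripper holds the cap still, level within 0.2 rad, off the jar, 10 to 45 mm above its screwed-on height, within 15 mm of the jar axis; the jar stands in its clamp place within 6 mm, upright, pressed by the jaw with over 12 N; the wheel is within 0.2 rad of the mark (3.0) (all of step 2 and z of cap in the frame of jar below 0.135 m and horizontal distance between cap and jar below 0.015 m and angle between cap's own z axis and vertical below 0.2 rad and linear speed of cap below 0.02 m/s and value of joint wheel between 2.8 and 3.2 rad and contact force between jaw and jar above 12 N and distance between jar and seat below 0.006 m and angle between jar's own z axis and vertical below 0.08 rad); the arm keeps its last pose, push and grip.
It fails at once if the jar is pulled up out of the clamp or tipped (z of jar in the frame of clamp above 0.022 m or angle between jar's own z axis and vertical above 0.2 rad).
It fails at once if the cap is dropped (height (world z) of cap below 0.085 m).
It fails at once if a bystander is moved by more than 3 cm (distance of any of mug, honey, plate from where it was at the start of the episode above 0.03 m).
It also fails if it takes over 58 s, if anything falls off the work surface, if the arm or the gripper's body presses on something with over 40 N, if the wrist force passes 120 N, or if a joint passes its speed limit or range.

## Working session

There is one attempt and no reset: what is moved stays moved. The work goes in short steps, Python scripts to look and compute and a tool call to move; the robot and the scene stay as the last step left them, time stands still between calls to the robot, and variables do not carry over. Pictures are saved under pics/ and viewed, at most 10 in all, crops included, and the job is handed in when it is done.

Besides the shell and the picture viewer there is one more tool, called after "Call:" by a JSON object that holds its "name" and its "arguments". servo_tool: Moves the arm, as the interface text tells. Its arguments: {"type":"object","properties":{"moves":{"type":"array"}},"required":["moves"]}

```bash
mkdir -p pics
cat > h.py <<'E'
import numpy as np, cv2
from station import ctrl, optics
def cam(n):
    c=optics.calibration(n); f=240/np.tan(np.radians(c['fov_y'])/2)
    return c,f
def ray(n,u,v):
    c,f=cam(n); xd=np.array([(u-c['cx'])/f,(v-c['cy'])/f]); x=xd.copy()
    for _ in range(20): x=xd/(1+c['k1']*(x@x))
    T=np.array(c['T']); return T[:3,3],T[:3,:3]@np.array([x[0],-x[1],-1.])
def onz(n,u,v,z):
    o,d=ray(n,u,v); return o+d*(z-o[2])/d[2]
def depthpt(n,u,v,D):
    o,d=ray(n,u,v); return o+d*D
def proj(n,p):
    c,f=cam(n);T=np.array(c['T']);q=T[:3,:3].T@(np.array(p)-T[:3,3]);x=np.array([q[0],-q[1]])/-q[2]
    return x*(1+c['k1']*(x@x))*f+[c['cx'],c['cy']]
E
python3 - <<'E'
from h import *
for n in('top','side'):
    p,d=optics.grab_frame(n); cv2.imwrite(f'pics/{n}0.png',p[:,:,::-1]); np.savez(f'{n}0.npz',p=p,d=d)
    c=optics.calibration(n);print(n,c)
print(ctrl.sense())
E
```

```text
top {'fov_y': 55.833234074083464, 'cx': 322.8412328551286, 'cy': 248.9307183689736, 'k1': -0.046042047017326636, 'T': array([[-6.92307085e-03,  9.97775355e-01, -6.63054475e-02,
         4.93210411e-01],
       [-9.99921104e-01, -6.21245708e-03,  1.09174751e-02,
         1.05333188e-03],
       [ 1.04812679e-02,  6.63757987e-02,  9.97739644e-01,
         1.06605943e+00],
       [ 0.00000000e+00,  0.00000000e+00,  0.00000000e+00,
         1.00000000e+00]])}
side {'fov_y': 45.928446055812294, 'cx': 316.6684118279331, 'cy': 245.1724954077858, 'k1': 0.04185861300731611, 'T': array([[-0.99777017,  0.04112327, -0.05256966,  0.51962931],
       [-0.066527  , -0.54938557,  0.83291636,  1.0209244 ],
       [ 0.00537123,  0.83455639,  0.55089634,  0.74455509],
       [ 0.        ,  0.        ,  0.        ,  1.        ]])}
{'t': 0.1, 'joints': array([-1.35820861,  0.33383719,  0.03986494,  1.46616824, -0.01340536,
        1.34334452, -0.05848835]), 'qvel': array([-0.00095759, -0.0006183 , -0.00271342, -0.00166812,  0.00016041,
       -0.00075612,  0.00055266]), 'effort': array([ 4.54096065e-03, -6.60022187e+01,  1.37079600e+00, -4.06472075e+01,
        1.72128179e-02,  9.11759940e-03, -2.09360780e-05]), 'tool_pos': array([0.19928247, 0.61825365, 0.23051923]), 'ee_rot': array([-7.05623119e-05,  1.55261693e-01,  9.87873094e-01, -7.42373897e-04]), 'ft_force': array([ 0.13429042, -0.36979281, -0.12378131]), 'ft_torque': array([-0.06297584, -0.01591951, -0.0246703 ]), 'grip_force': 0.0, 'width': 0.08530843595258226}
```

View pics/top0.png

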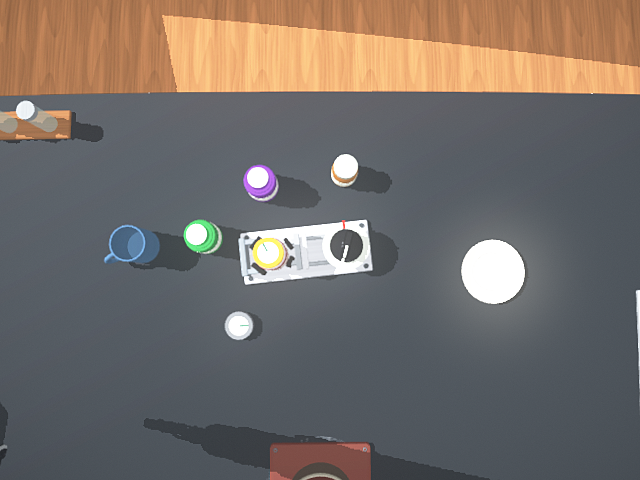

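View pics/side0.png

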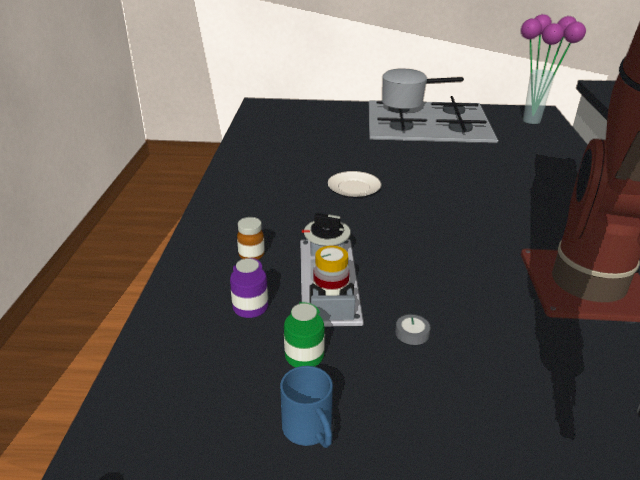

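Top view: yellow-capped jar in the clamp at (268,252), handwheel at (346,246), red mark at (344,224). Look-alikes are the green jar (202,236), the purple jar (261,182) and the grey cap (239,325). The yellow cap on the red jar in the clamp fits the description. I'll confirm it in a crop and measure.

Run:
```python
from h import *
A=np.load('top0.npz');B=np.load('side0.npz')
a=cv2.resize(A['p'][205:300,225:385],None,fx=5,fy=5,interpolation=cv2.INTER_CUBIC)
cv2.imwrite('pics/crop1.png',a[:,:,::-1])
b=cv2.resize(B['p'][195:335,270:390],None,fx=4,fy=4,interpolation=cv2.INTER_CUBIC)
cv2.imwrite('pics/crop2.png',b[:,:,::-1])
for n,S in(('top',A),('side',B)):
    h=cv2.cvtColor(S['p'],cv2.COLOR_RGB2HSV)
    for nm,lo,hi in(('yel',(18,120,90),(34,255,255)),('red',(0,150,90),(6,255,255))):
        m=cv2.inRange(h,lo,hi); k,l,s,c=cv2.connectedComponentsWithStats(m)
        for i in range(1,k):
            if s[i,4]>5 and 225<c[i][0]<390 and 190<c[i][1]<340:
                u,v=c[i]; d=np.median(S['d'][l==i]); P=depthpt(n,u,v,d)
                print(n,nm,s[i],c[i].round(1),P.round(4))
    if n=='top':
        # heights map from depth: plate/ clamp points
        for (u,v) in [(268,252),(346,246),(330,246),(352,258),(362,230),(245,240),(280,325),(320,270)]:
            print(u,v,depthpt(n,u,v,S['d'][v,u]).round(4))
        m=cv2.inRange(h,(0,0,120),(180,60,255)); m[:, :235]=0;m[:,378:]=0;m[:215]=0;m[288:]=0
        pts=np.argwhere(m>0)[:,::-1].astype(np.float32); print(cv2.minAreaRect(pts), cv2.boxPoints(cv2.minAreaRect(pts)))
        for q in cv2.boxPoints(cv2.minAreaRect(pts)): print(onz(n,*q,.012).round(4))
```

```text
top yel [253 238  31  30 329] [268.  252.3] [0.5496 0.1053 0.1213]
top red [342 220   3   8  12] [343.2 223.2] [ 0.6159 -0.0553  0.0718]
268 252 [0.5503 0.1052 0.1217]
346 246 [ 0.5625 -0.0583  0.1128]
330 246 [ 0.5649 -0.0253  0.0823]
352 258 [ 0.5384 -0.0731  0.0817]
362 230 [ 0.6009 -0.0968  0.07  ]
245 240 [0.5808 0.1628 0.0634]
280 325 [ 0.3865  0.0908 -0.0022]
320 270 [ 0.5142 -0.0035  0.0121]
((304.07928466796875, 246.7134246826172), (62.1729621887207, 131.4135284423828), 83.6598129272461) [[235.34148 223.07317]
 [365.95123 208.56099]
 [372.81708 270.3537 ]
 [242.20734 284.86584]]
[0.6252 0.1939 0.012 ]
[ 0.6577 -0.1125  0.012 ]
[ 0.5125 -0.1265  0.012 ]
[0.4809 0.1772 0.012 ]
side yel [315 245  33  27 503] [331.1 260.5] [0.548  0.1271 0.1194]
side red [302 230   8   3  16] [304.9 230.8] [ 0.6141 -0.0542  0.0709]
side red [331 284   5   4   6] [333.  285.3] [0.5427 0.1433 0.072 ]
```

View pics/crop1.png

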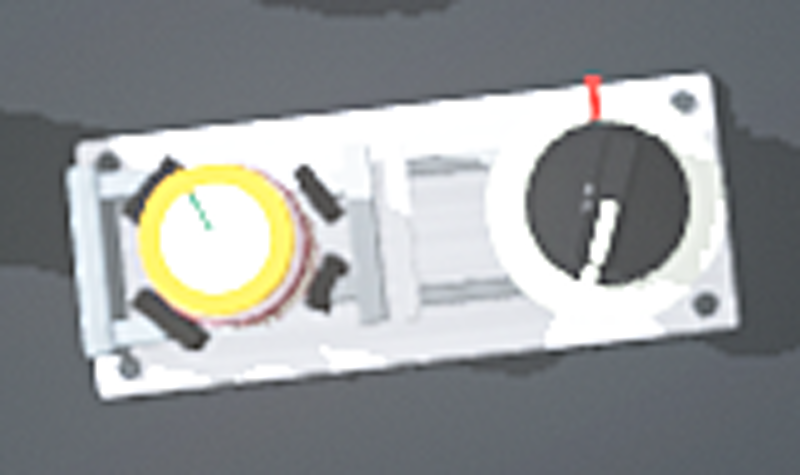

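View pics/crop2.png

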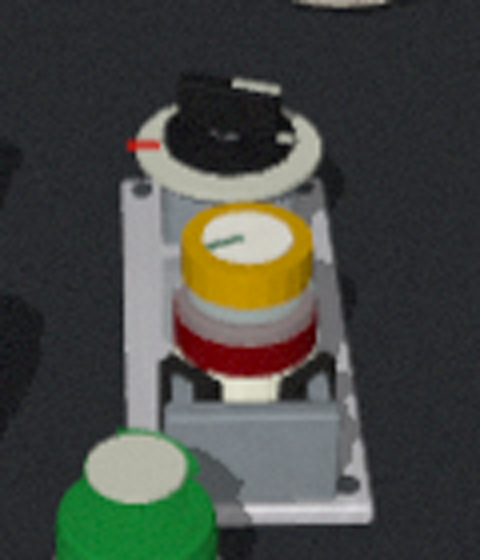

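Crops confirm it: the yellow cap with its green stripe sits on the red jar in the clamp. The white pointer stripe points almost opposite the red mark. Next I'll measure the wheel axis, the pointer and the cap axis in both views.

```bash
cat > meas.py <<'E'
from h import *
def blob(m,x0,x1,y0,y1):
    q=np.zeros_like(m); q[y0:y1,x0:x1]=m[y0:y1,x0:x1]; return q
def meas(tag,save=True):
    out={}
    for n in('top','side'):
        p,d=optics.grab_frame(n); np.savez(f'{n}{tag}.npz',p=p,d=d)
E
python3 - <<'E'
from h import *
A=np.load('top0.npz');B=np.load('side0.npz')
hA=cv2.cvtColor(A['p'],cv2.COLOR_RGB2HSV)
def world(n,S):
    c,f=cam(n); out=np.zeros((480,640,3))
    uu,vv=np.meshgrid(np.arange(640.),np.arange(480.))
    xd=np.stack([(uu-c['cx'])/f,(vv-c['cy'])/f],-1);x=xd.copy()
    for _ in range(15): x=xd/(1+c['k1']*(x**2).sum(-1,keepdims=True))
    T=np.array(c['T']); r=np.stack([x[...,0],-x[...,1],-np.ones((480,640))],-1)*S['d'][...,None]
    return r@T[:3,:3].T+T[:3,3]
W=world('top',A);V=world('side',B)
def rep(nm,P): print(nm,len(P),'mean',P.mean(0).round(4),'box',P.min(0).round(4),P.max(0).round(4))
for n,w,S in(('top',W,A),('side',V,B)):
    x,y,z=w[...,0],w[...,1],w[...,2]
    near=(abs(x-.563)<.07)&(abs(y+.06)<.07)
    bar=near&(z>.108)&(z<.117); P=w[bar]; rep(n+' bar',P)
    r=cv2.minAreaRect((P[:,:2]*1000).astype(np.float32)); print(r)
    g=S['p'].min(-1)>110; Q=w[bar&g]; 
    if len(Q): rep(' stripe',Q)
    disc=near&(z>.0785)&(z<.086); P=w[disc]; rep(n+' disc',P); print(cv2.minEnclosingCircle((P[:,:2]*1000).astype(np.float32)))
    cap=(abs(x-.55)<.05)&(abs(y-.105)<.05)&(z>.1175)&(z<.128); P=w[cap]; rep(n+' cap top',P); print(cv2.minEnclosingCircle((P[:,:2]*1000).astype(np.float32)))
    dial=near&(z>.066)&(z<.077); P=w[dial]; rep(n+' dial',P); print(cv2.minEnclosingCircle((P[:,:2]*1000).astype(np.float32)))
# plate: top points z~.012
z=W[...,2]; P=W[(abs(z-.012)<.004)&(abs(W[...,0]-.56)<.12)&(abs(W[...,1]-.03)<.2)&(hA[...,2]>100)]
r=cv2.minAreaRect((P[:,:2]*1000).astype(np.float32)); print('plate',r)
m=cv2.inRange(hA,(0,0,110),(180,60,255)); m[:240]=0;m[265:]=0;m[:,341:350]=m[:,341:350];
E
```

```text
top bar 171 mean [ 0.5676 -0.0593  0.1112] box [ 0.5394 -0.0715  0.1082] [ 0.5969 -0.0476  0.1161]
((567.839111328125, -59.6152229309082), (14.951455116271973, 56.96786117553711), 75.3390121459961)
 stripe 44 mean [ 0.5531 -0.0567  0.1121] box [ 0.5394 -0.0627  0.1087] [ 0.5692 -0.0516  0.1161]
top disc 594 mean [ 0.5672 -0.059   0.081 ] box [ 0.532  -0.0955  0.0785] [ 0.6043 -0.0232  0.0857]
((567.8555908203125, -59.3597526550293), 36.57135009765625)
top cap top 736 mean [0.5508 0.1069 0.1218] box [0.5189 0.0758 0.1175] [0.5819 0.1388 0.1269]
((550.8696899414062, 106.95552062988281), 32.19586944580078)
top dial 854 mean [ 0.5674 -0.0589  0.0709] box [ 0.517  -0.1099  0.0668] [ 0.6232 -0.008   0.0768]
((570.0274658203125, -59.234737396240234), 53.60056686401367)
side bar 90 mean [ 0.5656 -0.0547  0.1103] box [ 0.5385 -0.0676  0.108 ] [ 0.5939 -0.0416  0.1136]
((565.5416259765625, -55.73651885986328), (15.6507568359375, 55.40218734741211), 76.2881088256836)
 stripe 20 mean [ 0.5513 -0.0536  0.1117] box [ 0.5386 -0.0622  0.1097] [ 0.5631 -0.0461  0.1136]
side disc 249 mean [ 0.5664 -0.0418  0.081 ] box [ 0.5309 -0.076   0.0785] [ 0.6006 -0.0163  0.0857]
((566.9446411132812, -53.94048309326172), 37.673099517822266)
side cap top 533 mean [0.5487 0.1127 0.1215] box [0.5176 0.0746 0.1175] [0.5805 0.144  0.1256]
((546.6056518554688, 109.58477783203125), 35.342010498046875)
side dial 471 mean [ 0.5656 -0.0362  0.0706] box [ 0.515  -0.0981  0.0662] [ 0.6202 -0.0028  0.0769]
((566.0601196289062, -56.26102066040039), 54.72092819213867)
plate ((592.5064697265625, 57.119964599609375), (192.55874633789062, 346.4909362792969), 5.808961868286133)
```

Call:
{"name": "servo_tool", "arguments": {"moves": [{"tx": -0.35,"ty": -0.33,"grip": 60},{"tx": -0.7,"ty": -0.66,"grip": 60},{"tx": -0.7,"ty": -0.66,"grip": 60},{"tx": -0.7,"ty": -0.66,"grip": 60},{"tx": -0.7,"ty": -0.66,"grip": 60},{"tx": -0.7,"ty": -0.66,"grip": 60},{"tx": -0.7,"ty": -0.66,"grip": 60},{"tx": -0.7,"ty": -0.66,"grip": 60},{"tx": -0.7,"ty": -0.66,"grip": 60},{"tx": -0.7,"ty": -0.66,"grip": 60},{"tx": -0.7,"ty": -0.66,"grip": 60},{"tx": -0.7,"ty": -0.66,"grip": 60},{"tx": -0.7,"ty": -0.66,"grip": 60},{"tx": -0.7,"ty": -0.66,"grip": 60},{"tx": -0.7,"ty": -0.66,"grip": 60},{"tx": -0.7,"ty": -0.66,"grip": 60},{"tx": -0.7,"ty": -0.66,"grip": 60},{"tx": -0.7,"ty": -0.66,"grip": 60},{"tx": -0.7,"ty": -0.66,"grip": 60},{"tx": -0.6,"ty": -0.6,"grip": 60}]}}

```text
schema error: expected keys wx, wy, wz, tx, ty, tz, grip
```

Call:
{"name": "servo_tool", "arguments": {"moves": [{"wx": 0,"wy": 0,"wz": 0,"tx": -0.35,"ty": -0.33,"tz": 0,"grip": 60},{"wx": 0,"wy": 0,"wz": 0,"tx": -0.7,"ty": -0.66,"tz": 0,"grip": 60},{"wx": 0,"wy": 0,"wz": 0,"tx": -0.7,"ty": -0.66,"tz": 0,"grip": 60},{"wx": 0,"wy": 0,"wz": 0,"tx": -0.7,"ty": -0.66,"tz": 0,"grip": 60},{"wx": 0,"wy": 0,"wz": 0,"tx": -0.7,"ty": -0.66,"tz": 0,"grip": 60},{"wx": 0,"wy": 0,"wz": 0,"tx": -0.7,"ty": -0.66,"tz": 0,"grip": 60},{"wx": 0,"wy": 0,"wz": 0,"tx": -0.7,"ty": -0.66,"tz": 0,"grip": 60},{"wx": 0,"wy": 0,"wz": 0,"tx": -0.7,"ty": -0.66,"tz": 0,"grip": 60},{"wx": 0,"wy": 0,"wz": 0,"tx": -0.7,"ty": -0.66,"tz": 0,"grip": 60},{"wx": 0,"wy": 0,"wz": 0,"tx": -0.7,"ty": -0.66,"tz": 0,"grip": 60},{"wx": 0,"wy": 0,"wz": 0,"tx": -0.7,"ty": -0.66,"tz": 0,"grip": 60},{"wx": 0,"wy": 0,"wz": 0,"tx": -0.7,"ty": -0.66,"tz": 0,"grip": 60},{"wx": 0,"wy": 0,"wz": 0,"tx": -0.7,"ty": -0.66,"tz": 0,"grip": 60},{"wx": 0,"wy": 0,"wz": 0,"tx": -0.7,"ty": -0.66,"tz": 0,"grip": 60},{"wx": 0,"wy": 0,"wz": 0,"tx": -0.7,"ty": -0.66,"tz": 0,"grip": 60},{"wx": 0,"wy": 0,"wz": 0,"tx": -0.7,"ty": -0.66,"tz": 0,"grip": 60},{"wx": 0,"wy": 0,"wz": 0,"tx": -0.7,"ty": -0.66,"tz": 0,"grip": 60},{"wx": 0,"wy": 0,"wz": 0,"tx": -0.7,"ty": -0.66,"tz": 0,"grip": 60},{"wx": 0,"wy": 0,"wz": -1.8,"tx": -0.7,"ty": -0.66,"tz": 0,"grip": 60},{"wx": 0,"wy": 0,"wz": -1.8,"tx": -0.5,"ty": -0.5,"tz": 0,"grip": 60}]}}

```text
t: 1.77
tool_pos: [0.557, -0.0333, 0.2313]
ee_rot: [0.0, 0.124, 0.992, -0.0]
ft_force: [0.1, 0.7, 0.4]
width: 0.0599
grip_force: 0.0
```

```bash
cat >> h.py <<'E'
from scipy.spatial.transform import Rotation as Ro
def st(goal=None,yaw=None):
    s=ctrl.sense(); q=np.array(s['ee_rot']); R=Ro.from_quat(q[[1,2,3,0]]).as_matrix()
    y=np.degrees(np.arctan2(R[1,1],R[0,1]))
    print('t',s['t'],'pos',s['tool_pos'].round(4),'yaw_y',y.round(2),'tilt',R[:2,2].round(4),'j',s['joints'].round(2),'F',s['ft_force'].round(1),'M',s['ft_torque'].round(2),'w',round(s['width'],4),'g',s['grip_force'])
    if goal is not None: print('shift units',(R.T@(np.array(goal)-s['tool_pos'])/.04).round(3))
    if yaw is not None: print('wz',round((y-yaw+180)%360-180,2))
E
python3 -c "
from h import *
st([.567,-.058,.087],75.8)"
```

```text
t 1.7667 pos [ 0.557  -0.0333  0.2313] yaw_y 75.7 tilt [ 0.0004 -0.0009] j [-0.61  0.16  0.66  1.72 -0.1   1.3   1.4 ] F [0.1 0.7 0.4] M [-0.05 -0.    0.02] w 0.0599 g 0.0
shift units [-0.393 -0.533  3.609]
wz -0.1
```

Call:
{"name": "servo_tool", "arguments": {"moves": [{"wx": 0,"wy": 0,"wz": 0,"tx": -0.2,"ty": -0.27,"tz": 0.3,"grip": 50},{"wx": 0,"wy": 0,"wz": 0,"tx": -0.19,"ty": -0.26,"tz": 0.5,"grip": 50},{"wx": 0,"wy": 0,"wz": 0,"tx": 0,"ty": 0,"tz": 0.6,"grip": 50},{"wx": 0,"wy": 0,"wz": 0,"tx": 0,"ty": 0,"tz": 0.6,"grip": 50},{"wx": 0,"wy": 0,"wz": 0,"tx": 0,"ty": 0,"tz": 0.5,"grip": 50},{"wx": 0,"wy": 0,"wz": 0,"tx": 0,"ty": 0,"tz": 0.2,"grip": 50},{"wx": 0,"wy": 0,"wz": 0,"tx": 0,"ty": 0,"tz": 0,"grip": 50}]}}

```text
t: 2.35
tool_pos: [0.5647, -0.0542, 0.1214]
ee_rot: [-0.002, 0.124, 0.992, -0.001]
ft_force: [0.1, -0.8, 0.6]
width: 0.0498
grip_force: 0.0
```

```bash
python3 -c "
from h import *
st([.567,-.058,.087],75.8)"
```

```text
t 2.35 pos [ 0.5647 -0.0542  0.1214] yaw_y 75.73 tilt [-0.0038 -0.0006] j [-0.54  0.29  0.65  1.83 -0.2   1.09  1.51] F [ 0.1 -0.8  0.6] M [0.01 0.02 0.04] w 0.0498 g 0.0
shift units [-0.081 -0.076  0.86 ]
wz -0.07
```

Call:
{"name": "servo_tool", "arguments": {"moves": [{"wx": 0,"wy": 0,"wz": 0,"tx": -0.08,"ty": -0.07,"tz": 0.3,"grip": 40},{"wx": 0,"wy": 0,"wz": 0,"tx": 0,"ty": 0,"tz": 0.3,"grip": 40},{"wx": 0,"wy": 0,"wz": 0,"tx": 0,"ty": 0,"tz": 0.22,"grip": 40},{"wx": 0,"wy": 0,"wz": 0,"tx": 0,"ty": 0,"tz": 0,"grip": 40}]}}

```text
t: 2.68
tool_pos: [0.5676, -0.0577, 0.0887]
ee_rot: [-0.001, 0.124, 0.992, -0.0]
ft_force: [-0.1, 0.5, -0.2]
width: 0.0399
grip_force: 0.0
```

```bash
python3 -c "
from h import *
st([.567,-.058,.087],75.8)"
```

```text
t 2.6833 pos [ 0.5676 -0.0577  0.0887] yaw_y 75.74 tilt [-0.0024 -0.0002] j [-0.51  0.34  0.64  1.85 -0.23  1.03  1.54] F [-0.1  0.5 -0.2] M [0.01 0.04 0.05] w 0.0399 g 0.0
shift units [ 0.012 -0.012  0.043]
wz -0.06
```

Close on the bar.

Call:
{"name": "servo_tool", "arguments": {"moves": [{"wx": 0,"wy": 0,"wz": 0,"tx": 0,"ty": 0,"tz": 0,"grip": 0},{"wx": 0,"wy": 0,"wz": 0,"tx": 0,"ty": 0,"tz": 0,"grip": 0},{"wx": 0,"wy": 0,"wz": 0,"tx": 0,"ty": 0,"tz": 0,"grip": 0},{"wx": 0,"wy": 0,"wz": 0,"tx": 0,"ty": 0,"tz": 0,"grip": 0},{"wx": 0,"wy": 0,"wz": 0,"tx": 0,"ty": 0,"tz": 0,"grip": 0}]}}

```text
t: 3.1
tool_pos: [0.568, -0.0605, 0.0911]
ee_rot: [-0.0, 0.125, 0.992, -0.001]
ft_force: [-3.4, -7.7, 1.2]
width: 0.0139
grip_force: 59.5
```

```bash
python3 -c "
from h import *
st([.567,-.058,.087],75.8)"
```

```text
t 3.1 pos [ 0.568  -0.0605  0.0911] yaw_y 75.61 tilt [-0.0003 -0.0024] j [-0.51  0.33  0.64  1.85 -0.23  1.03  1.54] F [-3.4 -7.7  1.2] M [-1.52  0.64  0.06] w 0.0139 g 59.51488494873047
shift units [0.041 0.053 0.104]
wz -0.19
```

Call:
{"name": "servo_tool", "arguments": {"moves": [{"wx": 0,"wy": 0,"wz": 0,"tx": 0,"ty": -0.07,"tz": 0,"grip": 0},{"wx": 0,"wy": 0,"wz": 3,"tx": 0,"ty": 0,"tz": 0,"grip": 0},{"wx": 0,"wy": 0,"wz": 5,"tx": 0,"ty": 0,"tz": 0,"grip": 0},{"wx": 0,"wy": 0,"wz": 5,"tx": 0,"ty": 0,"tz": 0,"grip": 0},{"wx": 0,"wy": 0,"wz": 5,"tx": 0,"ty": 0,"tz": 0,"grip": 0},{"wx": 0,"wy": 0,"wz": 5,"tx": 0,"ty": 0,"tz": 0,"grip": 0},{"wx": 0,"wy": 0,"wz": 5,"tx": 0,"ty": 0,"tz": 0,"grip": 0},{"wx": 0,"wy": 0,"wz": 5,"tx": 0,"ty": 0,"tz": 0,"grip": 0},{"wx": 0,"wy": 0,"wz": 5,"tx": 0,"ty": 0,"tz": 0,"grip": 0},{"wx": 0,"wy": 0,"wz": 5,"tx": 0,"ty": 0,"tz": 0,"grip": 0},{"wx": 0,"wy": 0,"wz": 5,"tx": 0,"ty": 0,"tz": 0,"grip": 0},{"wx": 0,"wy": 0,"wz": 0,"tx": 0,"ty": 0,"tz": 0,"grip": 0}]}}

```text
t: 4.1
tool_pos: [0.567, -0.0619, 0.0911]
ee_rot: [-0.0, 0.52, 0.854, -0.001]
ft_force: [-6.9, -4.0, 6.0]
width: 0.0139
grip_force: 60.4
```

```bash
python3 -c "
from h import *
st([.5675,-.0595,.089],-84.4)"
```

```text
t 4.1 pos [ 0.567  -0.0619  0.0911] yaw_y 27.36 tilt [-0.0014 -0.0009] j [-0.64  0.37  0.81  1.85 -0.31  1.05  0.77] F [-6.9 -4.   6. ] M [-0.88  1.33 -0.21] w 0.0139 g 60.42705774307251
shift units [0.048 0.038 0.053]
wz 111.76
```

Call:
{"name": "servo_tool", "arguments": {"moves": [{"wx": 0,"wy": 0,"wz": 5,"tx": 0,"ty": 0,"tz": 0,"grip": 0},{"wx": 0,"wy": 0,"wz": 6,"tx": 0,"ty": 0,"tz": 0,"grip": 0},{"wx": 0,"wy": 0,"wz": 6,"tx": 0,"ty": 0,"tz": 0,"grip": 0},{"wx": 0,"wy": 0,"wz": 6,"tx": 0,"ty": 0,"tz": 0,"grip": 0},{"wx": 0,"wy": 0,"wz": 6,"tx": 0,"ty": 0,"tz": 0,"grip": 0},{"wx": 0,"wy": 0,"wz": 6,"tx": 0,"ty": 0,"tz": 0,"grip": 0},{"wx": 0,"wy": 0,"wz": 6,"tx": 0,"ty": 0,"tz": 0,"grip": 0},{"wx": 0,"wy": 0,"wz": 6,"tx": 0,"ty": 0,"tz": 0,"grip": 0},{"wx": 0,"wy": 0,"wz": 6,"tx": 0,"ty": 0,"tz": 0,"grip": 0},{"wx": 0,"wy": 0,"wz": 6,"tx": 0,"ty": 0,"tz": 0,"grip": 0},{"wx": 0,"wy": 0,"wz": 6,"tx": 0,"ty": 0,"tz": 0,"grip": 0},{"wx": 0,"wy": 0,"wz": 6,"tx": 0,"ty": 0,"tz": 0,"grip": 0},{"wx": 0,"wy": 0,"wz": 6,"tx": 0,"ty": 0,"tz": 0,"grip": 0},{"wx": 0,"wy": 0,"wz": 6,"tx": 0,"ty": 0,"tz": 0,"grip": 0},{"wx": 0,"wy": 0,"wz": 6,"tx": 0,"ty": 0,"tz": 0,"grip": 0},{"wx": 0,"wy": 0,"wz": 6,"tx": 0,"ty": 0,"tz": 0,"grip": 0},{"wx": 0,"wy": 0,"wz": 0,"tx": 0,"ty": 0,"tz": 0,"grip": 0}]}}

```text
t: 5.52
tool_pos: [0.5642, -0.061, 0.091]
ee_rot: [-0.002, 0.981, 0.194, -0.004]
ft_force: [-23.2, 1.6, 23.2]
width: 0.0138
grip_force: 62.9
```

```bash
python3 -c "
from h import *
st([.5675,-.0595,.089],-84.4)"
```

```text
t 5.5167 pos [ 0.5642 -0.061   0.091 ] yaw_y -67.69 tilt [-0.0076  0.0018] j [-0.88  0.55  1.19  1.86 -0.57  1.13 -0.66] F [-23.2   1.6  23.2] M [ 0.25  4.77 -0.16] w 0.0138 g 62.93830990791321
shift units [ 0.09  -0.002  0.049]
wz 16.71
```

Call:
{"name": "servo_tool", "arguments": {"moves": [{"wx": 0,"wy": 0,"wz": 3,"tx": -0.05,"ty": 0,"tz": -0.05,"grip": 0},{"wx": 0,"wy": 0,"wz": 5,"tx": 0,"ty": 0,"tz": 0,"grip": 0},{"wx": 0,"wy": 0,"wz": 5,"tx": 0,"ty": 0,"tz": 0,"grip": 0},{"wx": 0,"wy": 0,"wz": 3,"tx": 0,"ty": 0,"tz": 0,"grip": 0},{"wx": 0,"wy": 0,"wz": 0,"tx": 0,"ty": 0,"tz": 0,"grip": 0},{"wx": 0,"wy": 0,"wz": 0,"tx": 0,"ty": 0,"tz": 0,"grip": 0}]}}

```text
t: 6.02
tool_pos: [0.5639, -0.0604, 0.0913]
ee_rot: [-0.001, 0.998, 0.059, -0.002]
ft_force: [-5.8, -0.4, -7.6]
width: 0.0136
grip_force: 63.1
```

```bash
python3 -c "
from h import *
st([.5675,-.0595,.089],-84.4)"
```

```text
t 6.0167 pos [ 0.5639 -0.0604  0.0913] yaw_y -83.25 tilt [-0.0046  0.0011] j [-0.92  0.6   1.25  1.87 -0.63  1.15 -0.89] F [-5.8 -0.4 -7.6] M [ 0.01  1.06 -0.13] w 0.0136 g 63.10667395591736
shift units [ 0.092 -0.012  0.056]
wz 1.15
```

Call:
{"name": "servo_tool", "arguments": {"moves": [{"wx": 0,"wy": 0,"wz": 0,"tx": 0,"ty": 0,"tz": 0,"grip": 85},{"wx": 0,"wy": 0,"wz": 0,"tx": 0,"ty": 0,"tz": 0,"grip": 85},{"wx": 0,"wy": 0,"wz": 0,"tx": 0,"ty": 0,"tz": -0.3,"grip": 85},{"wx": 0,"wy": 0,"wz": 0,"tx": 0,"ty": 0,"tz": -0.7,"grip": 85},{"wx": 0,"wy": 0,"wz": 0,"tx": 0,"ty": 0,"tz": -0.7,"grip": 85},{"wx": 0,"wy": 0,"wz": 0,"tx": 0,"ty": 0,"tz": -0.7,"grip": 85},{"wx": 0,"wy": 0,"wz": 0,"tx": 0,"ty": -0.5,"tz": -0.3,"grip": 85},{"wx": 0,"wy": 0,"wz": 0,"tx": 0,"ty": -0.9,"tz": 0,"grip": 85},{"wx": 0,"wy": 0,"wz": 0,"tx": 0,"ty": -0.9,"tz": 0,"grip": 85},{"wx": 0,"wy": 0,"wz": 0,"tx": 0,"ty": -0.9,"tz": 0,"grip": 85},{"wx": 0,"wy": 0,"wz": 0,"tx": 0,"ty": -0.5,"tz": 0,"grip": 85},{"wx": 0,"wy": 0,"wz": 0,"tx": 0,"ty": -0.4,"tz": 0,"grip": 85},{"wx": 0,"wy": 0,"wz": 0,"tx": 0,"ty": 0,"tz": 0,"grip": 85}]}}

```text
t: 7.1
tool_pos: [0.547, 0.106, 0.2016]
ee_rot: [-0.001, 0.998, 0.062, 0.001]
ft_force: [-0.6, 0.6, -0.8]
width: 0.085
grip_force: 0.0
```

Run:
```python
from h import *
st([.5508,.107,.091])
out=[]
for n,(y0,y1,x0,x1) in(('top',(200,300,225,385)),('side',(190,290,260,420))):
    p,d=optics.grab_frame(n); np.savez(f'{n}1.npz',p=p,d=d)
    out.append(cv2.resize(p[y0:y1,x0:x1],None,fx=4,fy=2.9,interpolation=cv2.INTER_CUBIC) if 0 else cv2.resize(p[y0:y1,x0:x1],(464,290),interpolation=cv2.INTER_CUBIC))
cv2.imwrite('pics/c3.png',np.vstack(out)[:,:,::-1])
```

```text
t 7.1 pos [0.547  0.106  0.2016] yaw_y -82.94 tilt [0.001  0.0015] j [-1.33  0.41  1.35  1.78 -0.41  1.29 -1.33] F [-0.6  0.6 -0.8] M [0.06 0.02 0.04] w 0.085 g 0.0
shift units [ 0.093 -0.009  2.765]
```

View pics/c3.png

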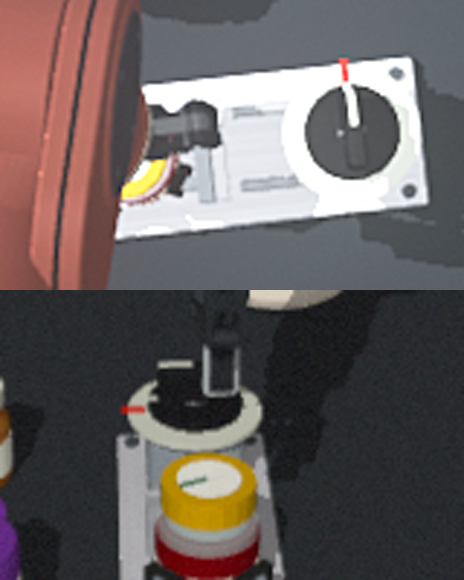

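The pointer stripe at crop (352,105) now lines up with the red mark at (344,70). I'll quantify its angle and the cap's shift.

Run:
```python
from h import *
A=np.load('top1.npz');p=A['p'];d=A['d']
P=[];G=[]
for v in range(220,272):
  for u in range(325,372):
    w=depthpt('top',u,v,d[v,u])
    if .108<w[2]<.117: P.append(w[:2]*1000);G.append(p[v,u].min()>110)
P=np.array(P,np.float32);G=np.array(G)
r=cv2.minAreaRect(P);print(r,'stripe',P[G].mean(0)-P.mean(0))
f=cv2.fitLine(P,cv2.DIST_L2,0,.01,.01).ravel();print('bar dir',np.degrees(np.arctan2(f[1],f[0])))
for t in'01':
    S=np.load(f'side{t}.npz');h=cv2.cvtColor(S['p'],cv2.COLOR_RGB2HSV)
    m=cv2.inRange(h,(18,120,70),(34,255,255));k,l,s,c=cv2.connectedComponentsWithStats(m)
    i=[j for j in range(1,k) if s[j,4]>200 and 300<c[j][0]<360 and c[j][1]>220][0]
    x,y,w_,h_=s[i,:4]; print(s[i],onz('side',x+w_/2-.5,y+h_/2-.5,.112))
    h2=cv2.inRange(h,(40,60,30),(90,255,160)); 
    # wide top white centroid
    V=[]
    for v in range(240,290):
      for u in range(305,360):
        q=depthpt('side',u,v,S['d'][v,u])
        if .118<q[2]<.126: V.append(q)
    V=np.array(V);print('top-centre',V.mean(0),(V.min(0)+V.max(0))/2)
```

```text
((567.8065185546875, -59.51728820800781), (57.70705795288086, 14.752842903137207), 6.580965995788574) stripe [15.137085  0.853508]
bar dir 7.157952
[315 245  33  27 503] [0.54893572 0.10799449 0.112     ]Traceback (most recent call last):
  File "<stdin>", line 21, in <module>
  File "h.py", line 13, in depthpt
    o,d=ray(n,u,v); return o+d*D
        ~~~^^^^^^^
  File "h.py", line 7, in ray
    c,f=cam(n); xd=np.array([(u-c['cx'])/f,(v-c['cy'])/f]); x=xd.copy()
        ~~~^^^
  File "h.py", line 4, in cam
    c=optics.calibration(n); f=240/np.tan(np.radians(c['fov_y'])/2)
ValueError: time passes only in moves, steps and waits
```

```bash
sed -i 's/^def cam(n):/from functools import lru_cache\n@lru_cache\ndef cam(n):/' h.py
python3 - <<'E'
from h import *
for t in'01':
    S=np.load(f'side{t}.npz');h=cv2.cvtColor(S['p'],cv2.COLOR_RGB2HSV)
    V=[];C=[]
    for v in range(235,295):
      for u in range(305,360):
        q=depthpt('side',u,v,S['d'][v,u])
        if .118<q[2]<.126: V.append(q);C.append((u,v))
    C=np.array(C); V=np.array(V)
    e=cv2.fitEllipse(cv2.convexHull(C.astype(np.int32))); print(e, onz('side',*e[0],.122), V.min(0),V.max(0))
    m=cv2.inRange(h,(18,120,70),(34,255,255)); m[:235]=0;m[300:]=0
    mm=cv2.moments(m,True); print(mm['m10']/mm['m00'],mm['m01']/mm['m00'])
E
```

```text
((331.2972717285156, 255.3704833984375), (20.04703140258789, 33.27323913574219), 91.82752990722656) [0.54830373 0.11342519 0.122     ] [0.51758911 0.07457884 0.11810314] [0.58048652 0.14396455 0.12558904]
331.10337972166997 260.4731610337972
((331.24261474609375, 256.18414306640625), (20.406465530395508, 33.205909729003906), 90.69183349609375) [0.54828399 0.11621841 0.122     ] [0.51759844 0.07972911 0.11807726] [0.58007843 0.14666344 0.12557042]
331.4145383104126 261.2416502946955
```

Call:
{"name": "servo_tool", "arguments": {"moves": [{"wx": 0,"wy": 0,"wz": 0,"tx": 0.06,"ty": -0.07,"tz": 0.3,"grip": 85},{"wx": 0,"wy": 0,"wz": -7,"tx": 0,"ty": 0,"tz": 0.5,"grip": 85},{"wx": 0,"wy": 0,"wz": -7,"tx": 0,"ty": 0,"tz": 0.5,"grip": 85},{"wx": 0,"wy": 0,"wz": 0,"tx": 0,"ty": 0,"tz": 0.4,"grip": 85},{"wx": 0,"wy": 0,"wz": 0,"tx": 0,"ty": 0,"tz": 0,"grip": 85}]}}

```text
t: 7.62
tool_pos: [0.5473, 0.103, 0.1297]
ee_rot: [0.0, 0.984, 0.179, -0.002]
ft_force: [-0.8, -0.6, 0.0]
width: 0.0849
grip_force: 0.0
```

```bash
python3 -c "
from h import *
st([.549,.109,.090],-68)"
```

```text
t 7.6167 pos [0.5473 0.103  0.1297] yaw_y -69.4 tilt [-0.0036 -0.0008] j [-1.22  0.44  1.19  1.86 -0.45  1.16 -1.08] F [-0.8 -0.6  0. ] M [0.02 0.05 0.02] w 0.0849 g 0.0
shift units [ 0.096 -0.125  0.992]
wz -1.4
```

Call:
{"name": "servo_tool", "arguments": {"moves": [{"wx": 0,"wy": 0,"wz": 0,"tx": 0.1,"ty": -0.13,"tz": 0,"grip": 85},{"wx": 0,"wy": 0,"wz": 0,"tx": 0,"ty": 0,"tz": 0,"grip": 85},{"wx": 0,"wy": 0,"wz": 0,"tx": 0,"ty": 0,"tz": 0.3,"grip": 85},{"wx": 0,"wy": 0,"wz": 0,"tx": 0,"ty": 0,"tz": 0.3,"grip": 85},{"wx": 0,"wy": 0,"wz": 0,"tx": 0,"ty": 0,"tz": 0.3,"grip": 85},{"wx": 0,"wy": 0,"wz": 0,"tx": 0,"ty": 0,"tz": 0.07,"grip": 85},{"wx": 0,"wy": 0,"wz": 0,"tx": 0,"ty": 0,"tz": 0,"grip": 85}]}}

```text
t: 8.2
tool_pos: [0.5499, 0.1106, 0.0924]
ee_rot: [0.0, 0.984, 0.18, -0.001]
ft_force: [0.0, 0.1, 0.4]
width: 0.0851
grip_force: 0.0
```

```bash
python3 -c "
from h import *
st([.549,.109,.090],-68)"
```

```text
t 8.2 pos [0.5499 0.1106 0.0924] yaw_y -69.29 tilt [-0.002  -0.0011] j [-1.18  0.49  1.14  1.88 -0.5   1.09 -1.05] F [0.  0.1 0.4] M [-0.04 -0.   -0.05] w 0.0851 g 0.0
shift units [-0.035  0.03   0.06 ]
wz -1.29
```

Call:
{"name": "servo_tool", "arguments": {"moves": [{"wx": 0,"wy": 0,"wz": 0,"tx": -0.02,"ty": 0.02,"tz": 0.07,"grip": 85},{"wx": 0,"wy": 0,"wz": 0,"tx": 0,"ty": 0,"tz": 0,"grip": 70},{"wx": 0,"wy": 0,"wz": 0,"tx": 0,"ty": 0,"tz": 0,"grip": 40},{"wx": 0,"wy": 0,"wz": 0,"tx": 0,"ty": 0,"tz": 0,"grip": 40},{"wx": 0,"wy": 0,"wz": 0,"tx": 0,"ty": 0,"tz": 0,"grip": 40},{"wx": 0,"wy": 0,"wz": 0,"tx": 0,"ty": 0,"tz": 0,"grip": 40}]}}

```text
t: 8.7
tool_pos: [0.5505, 0.1099, 0.0916]
ee_rot: [-0.0, 0.984, 0.18, 0.0]
ft_force: [-2.7, -0.4, 4.5]
width: 0.0624
grip_force: 64.0
```

```bash
python3 -c "
from h import *
st([.549,.109,.090],-68)"
```

```text
t 8.7 pos [0.5505 0.1099 0.0916] yaw_y -69.27 tilt [0.0002 0.0005] j [-1.17  0.49  1.14  1.89 -0.5   1.09 -1.05] F [-2.7 -0.4  4.5] M [-0.05  0.55  0.  ] w 0.0624 g 64.02496883645654
shift units [-0.042  0.008  0.04 ]
wz -1.27
```

Call:
{"name": "servo_tool", "arguments": {"moves": [{"wx": 0,"wy": 0,"wz": -3,"tx": 0,"ty": 0,"tz": -0.005,"grip": 40},{"wx": 0,"wy": 0,"wz": -5,"tx": 0,"ty": 0,"tz": -0.005,"grip": 40},{"wx": 0,"wy": 0,"wz": -5,"tx": 0,"ty": 0,"tz": -0.005,"grip": 40},{"wx": 0,"wy": 0,"wz": -5,"tx": 0,"ty": 0,"tz": -0.005,"grip": 40},{"wx": 0,"wy": 0,"wz": -5,"tx": 0,"ty": 0,"tz": -0.005,"grip": 40},{"wx": 0,"wy": 0,"wz": -5,"tx": 0,"ty": 0,"tz": -0.005,"grip": 40},{"wx": 0,"wy": 0,"wz": -5,"tx": 0,"ty": 0,"tz": -0.005,"grip": 40},{"wx": 0,"wy": 0,"wz": -5,"tx": 0,"ty": 0,"tz": -0.005,"grip": 40},{"wx": 0,"wy": 0,"wz": 0,"tx": 0,"ty": 0,"tz": 0,"grip": 40}]}}

```text
t: 9.45
tool_pos: [0.5509, 0.11, 0.0932]
ee_rot: [-0.0, 0.871, 0.492, 0.001]
ft_force: [1.2, 0.4, 1.5]
width: 0.0626
grip_force: 66.0
```

```bash
python3 -c "
from h import *
st([.5505,.110,.0932],62.7)"
```

```text
t 9.45 pos [0.5509 0.11   0.0932] yaw_y -31.04 tilt [0.0014 0.0009] j [-1.08  0.4   0.98  1.88 -0.38  1.06 -0.48] F [1.2 0.4 1.5] M [ 0.05 -0.14  0.07] w 0.0626 g 65.95151776447892
shift units [-0.006 -0.008 -0.   ]
wz -93.74
```

Call:
{"name": "servo_tool", "arguments": {"moves": [{"wx": 0,"wy": 0,"wz": -5,"tx": 0,"ty": 0,"tz": -0.005,"grip": 40},{"wx": 0,"wy": 0,"wz": -5,"tx": 0,"ty": 0,"tz": -0.005,"grip": 40},{"wx": 0,"wy": 0,"wz": -5,"tx": 0,"ty": 0,"tz": -0.005,"grip": 40},{"wx": 0,"wy": 0,"wz": -5,"tx": 0,"ty": 0,"tz": -0.005,"grip": 40},{"wx": 0,"wy": 0,"wz": -5,"tx": 0,"ty": 0,"tz": -0.005,"grip": 40},{"wx": 0,"wy": 0,"wz": -5,"tx": 0,"ty": 0,"tz": -0.005,"grip": 40},{"wx": 0,"wy": 0,"wz": -5,"tx": 0,"ty": 0,"tz": -0.005,"grip": 40},{"wx": 0,"wy": 0,"wz": -5,"tx": 0,"ty": 0,"tz": -0.005,"grip": 40},{"wx": 0,"wy": 0,"wz": -5,"tx": 0,"ty": 0,"tz": -0.005,"grip": 40},{"wx": 0,"wy": 0,"wz": -5,"tx": 0,"ty": 0,"tz": -0.005,"grip": 40},{"wx": 0,"wy": 0,"wz": -5,"tx": 0,"ty": 0,"tz": -0.005,"grip": 40},{"wx": 0,"wy": 0,"wz": -5,"tx": 0,"ty": 0,"tz": -0.005,"grip": 40},{"wx": 0,"wy": 0,"wz": -5,"tx": 0,"ty": 0,"tz": -0.005,"grip": 40},{"wx": 0,"wy": 0,"wz": -5,"tx": 0,"ty": 0,"tz": -0.005,"grip": 40},{"wx": 0,"wy": 0,"wz": -5,"tx": 0,"ty": 0,"tz": -0.005,"grip": 40},{"wx": 0,"wy": 0,"wz": -5,"tx": 0,"ty": 0,"tz": -0.005,"grip": 40},{"wx": 0,"wy": 0,"wz": -5,"tx": 0,"ty": 0,"tz": -0.005,"grip": 40},{"wx": 0,"wy": 0,"wz": -5,"tx": 0,"ty": 0,"tz": -0.005,"grip": 40},{"wx": 0,"wy": 0,"wz": 0,"tx": 0,"ty": 0,"tz": 0,"grip": 40}]}}

```text
t: 11.03
tool_pos: [0.5483, 0.1101, 0.0954]
ee_rot: [-0.002, 0.268, 0.963, -0.001]
ft_force: [-4.9, 0.6, -0.8]
width: 0.0628
grip_force: 65.9
```

Run:
```python
from h import *
st([.5505,.110,.0972],62.7)
out=[]
for n,(y0,y1,x0,x1) in(('top',(200,300,225,385)),('side',(190,290,260,420))):
    p,d=optics.grab_frame(n)
    out.append(cv2.resize(p[y0:y1,x0:x1],(464,290),interpolation=cv2.INTER_CUBIC))
cv2.imwrite('pics/c4.png',np.vstack(out)[:,:,::-1])
```

```text
t 11.0333 pos [0.5483 0.1101 0.0954] yaw_y 58.88 tilt [-0.0041  0.    ] j [-0.83  0.31  0.65  1.87 -0.22  1.04  0.94] F [-4.9  0.6 -0.8] M [0.15 1.18 0.02] w 0.0628 g 65.88349414989352
shift units [-0.047  0.026 -0.045]
wz -3.82
```

View pics/c4.png

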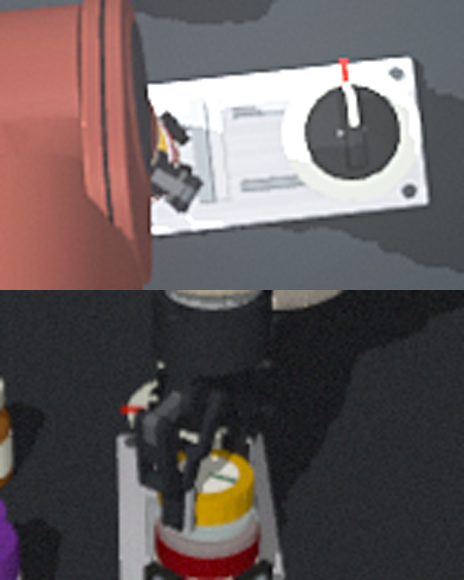

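The stripe at side-crop (212,473)→(235,480) has turned about 126° (2.2 rad), which is inside the free window. The wheel pointer is still at the mark. Now a gentle lift.

Call:
{"name": "servo_tool", "arguments": {"moves": [{"wx": 0,"wy": 0,"wz": 0,"tx": 0,"ty": 0,"tz": -0.05,"grip": 40},{"wx": 0,"wy": 0,"wz": 0,"tx": 0,"ty": 0,"tz": -0.05,"grip": 40},{"wx": 0,"wy": 0,"wz": 0,"tx": 0,"ty": 0,"tz": -0.05,"grip": 40},{"wx": 0,"wy": 0,"wz": 0,"tx": 0,"ty": 0,"tz": 0,"grip": 40}]}}

```text
t: 11.47
tool_pos: [0.5486, 0.1101, 0.1016]
ee_rot: [-0.002, 0.271, 0.963, -0.001]
ft_force: [-6.7, 0.9, -0.6]
width: 0.0628
grip_force: 66.4
```

```bash
python3 -c "
from h import *
st([.5505,.110,.1116],62.7)"
```

```text
t 11.4667 pos [0.5486 0.1101 0.1016] yaw_y 58.61 tilt [-0.0036 -0.0001] j [-0.84  0.3   0.66  1.86 -0.21  1.05  0.93] F [-6.7  0.9 -0.6] M [0.25 1.35 0.01] w 0.0628 g 66.38829493895173
shift units [-0.042  0.021 -0.25 ]
wz -4.09
```

Call:
{"name": "servo_tool", "arguments": {"moves": [{"wx": 0,"wy": 0,"wz": 0,"tx": 0,"ty": 0,"tz": -0.07,"grip": 40},{"wx": 0,"wy": 0,"wz": 0,"tx": 0,"ty": 0,"tz": -0.07,"grip": 40},{"wx": 0,"wy": 0,"wz": 0,"tx": 0,"ty": 0,"tz": -0.07,"grip": 40},{"wx": 0,"wy": 0,"wz": 0,"tx": 0,"ty": 0,"tz": -0.07,"grip": 40},{"wx": 0,"wy": 0,"wz": 0,"tx": 0,"ty": 0,"tz": -0.02,"grip": 40},{"wx": 0,"wy": 0,"wz": 0,"tx": 0,"ty": 0,"tz": 0,"grip": 40},{"wx": 0,"wy": 0,"wz": 0,"tx": 0,"ty": 0,"tz": 0,"grip": 40},{"wx": 0,"wy": 0,"wz": 0,"tx": 0,"ty": 0,"tz": 0,"grip": 40}]}}

```text
t: 12.13
tool_pos: [0.5505, 0.1098, 0.1142]
ee_rot: [0.0, 0.27, 0.963, 0.0]
ft_force: [0.2, -0.7, -0.1]
width: 0.063
grip_force: 66.5
```

Run:
```python
from h import *
st([.5505,.110,.1130],62.7)
out=[]
for n,(y0,y1,x0,x1) in(('top',(200,300,225,385)),('side',(200,300,260,420))):
    p,d=optics.grab_frame(n); np.savez(f'{n}2.npz',p=p,d=d)
    out.append(cv2.resize(p[y0:y1,x0:x1],(464,290),interpolation=cv2.INTER_CUBIC))
    if n=='side':
        V=np.array([depthpt('side',u,v,d[v,u]) for v in range(235,275) for u in range(325,350) if p[v,u,0]>150 and 0.13<depthpt('side',u,v,d[v,u])[2]<.15]); print(len(V),np.percentile(V[:,2],[50,90]))
cv2.imwrite('pics/c5.png',np.vstack(out)[:,:,::-1])
```

```text
t 12.1333 pos [0.5505 0.1098 0.1142] yaw_y 58.71 tilt [0.0005 0.    ] j [-0.84  0.28  0.66  1.85 -0.2   1.07  0.92] F [ 0.2 -0.7 -0.1] M [ 0.02 -0.04  0.  ] w 0.063 g 66.49538666009903
shift units [0.004 0.004 0.031]
wz -3.99
279 [0.14318826 0.14537558]
```

View pics/c5.png

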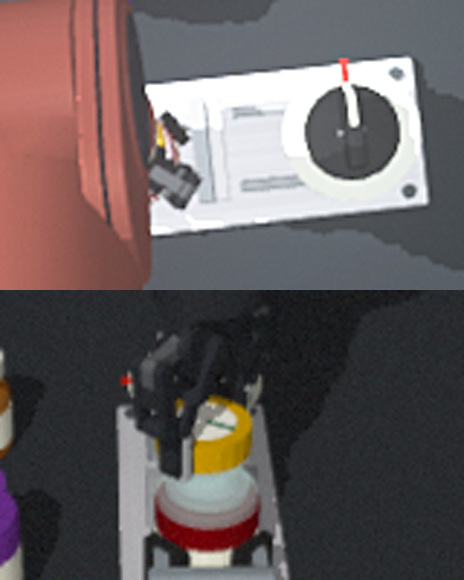

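The cap hangs level with its top at about 0.144 m, roughly 22 mm above where it sat. Contact force is zero, the jar is still clamped and the pointer is at the mark, so I'm handing in.

```bash
python3 -c "
from h import *
print(ctrl.finish_job())"
```

```text
the job is handed in; nothing more can be done
None
```

I handed the job in: the jar is clamped with the pointer at the red mark, and the unscrewed yellow cap is held level about 22 mm above its seat. No pass/fail result came back.

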